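# Save the model stair, tip out the bark scraps

## Robot

A 6-joint arm with a two-finger parallel gripper is mounted at the origin on the work surface. World frame = base frame: x ahead of the robot, y to its left, z up, the work surface at z = 0. Lengths are in mm, angles in rad, forces in N, time in s.
With the tool pointing down it reaches from about 350 to 975 mm from the base axis. Payload 7.1 kg.
Tool frame: the origin (TCP) lies at the very end of the fingers, on their centre line; the grasp point (between the pads) lies 19 mm behind it; z points along the fingers, y is the line along which they close (so a half turn about z gives the same grasp; the last joint's range is limited). The gripper opens to 88 mm and grips with 3 to 60 N. Pads are 20 mm wide; open, the fingers measure 115 mm over their backs; the gripper's body (75 mm by 178 mm) begins 61 mm behind the grasp point.
Start: joints at [-1.331, 0.423, 1.63, -0, 1.089, -0.019], TCP at [159.969, -604.164, 222.675] pointing down, gripper open.
Joint ranges: [-3, 3], [-0.9, 2.11], [0.09, 2.58], [-1.31, 4.45], [0.11, 2.69], [-2.54, 2.54]. Speed limits (rad/s): [2.39, 2.39, 3.01, 3.14, 3.14, 3.14].

## Interface

Orientations are given as a rotation vector (axis times angle).
In Python, from workcell import ctrl, optics gives the robot as it stands.
- The arm moves only by the shell command python3 -m jog 'ROWS'. ROWS is JSON, a list of rows, each a list of 7 numbers: the shift along the tool's x, y, z in units of 40 mm (1.0 is 40 mm), then the turn, a rotation vector about the tool's x, y, z in units of 6 degrees (1.0 is 6 degrees), then the opening, from 0 (shut) to 1 (fully open). A call has 1 to 20 rows; each row shifts and turns the commanded pose from where the row before left it, along the tool's axes as they then stand; what a row does not reach is not made up. A row lasts 1/10 s, in which the tool goes at most 50 mm and 8.59 degrees, less where a joint would pass 70% of its speed; a pose out of reach is approached as far as the arm can. A call is refused whole if a number of a shift passes 1 or a number of a turn 1, either way. A call with a gripper value outside its range is refused whole. The fingers move at their own pace and stop on an object; the grip force is fixed at half the most. Time passes only in rows, so rows that do not move let the fingers close. It gives the time, the measured TCP pose, the force, the opening and the grip force at its end, in the units of the state.
- ctrl.get_obs(): the state, without advancing time (a new reading comes with each control period).
- optics.get_image(name): name is "side" or "top" or "wrist"; returns the picture (480x640x3 uint8, red, green, blue); there is no depth.
- optics.camera_model(name): a dict with "fov_y" (degrees; the focal length in pixels is half the picture's height over the tangent of half this angle, whatever the lens; pixels are square), "cx", "cy" (the principal point, pixels), "k1" (the pictures are not rectified: a ray, as slopes to the right and down, at radius r is drawn at 1 + k1 r^2 times it, then the intrinsics apply), "view" (4x4, takes a point from world to camera coordinates); the wrist camera has in their place "hand_eye" (4x4, takes a point from camera to tool coordinates, whose origin is the TCP and whose axes are the flange's). Camera axes: x right, y up, looking along -z (the intrinsics and any distortion apply to the point x, -y, -z); pixel columns grow to the right and rows downward; lengths in mm; the calibration is good to about 2 mm. A picture is of the moment at which its call begins: read the wrist's pose just before it. camera_model takes no time and is no camera call.
- ctrl.close_job(): hands the job in; it is judged then, once.
Trained networks look in the newest picture that a camera, given by its name, has taken for a name from the list of things; names that differ only in an ending like _2 or _b are one class to them, and where a whole thing is asked for, a point or a joint stands for the part that bears it (a point fixed in the world has none). Each returns a list of dicts, best first, with "conf" (0 to 1); they miss things now and then, are a little off and sometimes report something else, mostly with a low value. They report only what shows in the picture. A call takes as long as a camera call. They do not tell look-alikes from the thing itself.
- optics.masks_of(target, camera): "pixels" (480x640 bool, what is visible of it) and "extent" ([centre column, centre row, width, height] in pixels, round what is visible of it).
The state is a dict: "t": time; "qpos": joint angles; "qvel": joint speeds; "joint_torque": joint torques, N m; "ee_pos": TCP position; "orientation": TCP orientation; "ft_force": force on the tool from outside, world axes, zero at the start; "moment": the same for the moment, N m; "width": finger opening in mm; "grasp_force": force on a finger pad.
Only numpy, scipy, OpenCV 4.12 (cv2) and the standard library are available. Lean on these libraries where they do the work, as an engineer would, in place of code of your own. Each camera call takes 0.05 s, during which the arm holds its last target. There are 200 camera calls.

## Task

The little wooden stair has landed among the bark and wood scraps in the tip-up tray: lift it out and stand it upright on the model's plaster ground, tall back close against the terrace and square to it, centred on the gap in the parapet. Then tip the tray up so that every scrap slides into the box behind it, and lower the tray back down level. Do not knock or shift the other things on the table or the tree on the model.

Things in the scene. Friction and masses are not known exactly. Their poses are not given: they have to be found in the camera images.
- stair: Miniature brown wooden stair, 4 solid steps (each 11 mm deep, 10 mm high): 44 mm deep (x), 32 mm wide (y), 40 mm high, 35 to 70 g. Origin: underside centre; z up; +x from the tall flat back to the low front. Grip its flat sides (y = +-16 mm). It starts upright in the tray among the scraps, the tallest piece there, its +x within 0.95 rad of the world's.
- stair_front (a point): Point on the stair's underside at the middle of its low front edge (22 mm ahead of its origin along its +x).
- station: Fixed plywood scrap station: stand under the tray and, behind it (+x), the open bark box. Origin: on the table under the middle of the tray; +x points away from the robot (within 0.15 rad), from the tray's handle to the bark box. Stands on either the left or the right of the table, the model on the other side.
- tray (a joint): Tip-up aluminium tray: 0 = level (rest), grows as the handle end is lifted, stop at 1.1 rad; falls back by itself (350 g, about 3 N at the handle). Inside 210 mm long (x) by 176 mm wide, floor 86 mm above the table, walls 45 mm high, 4 mm thick on three sides; the hinged far end (+x), over the box, is open, so pieces slide out when it is tipped well past 0.65 rad.
- tray_hinge (a point): Middle of the tray's hinge axis, fixed on the station at its open far end: 105 mm from the station's origin along +x, 80 mm above the table; the axis is the station's y.
- tray_handle (a point): Middle of the tray's handle: round bar, diameter 10 mm, length 118 mm along the station's y, 50 mm clear of the near end wall, on 8 mm end arms 55 mm either side. Tray level: 264 mm from the hinge towards -x, 36 mm above the hinge (116 mm above the table); the wall's top is 21 mm above it. Moves with the tray; the bar may turn between the fingers.
- bark_box (a point): Middle of the bark box's inner floor, 6 mm above the table, axes as the station. Inside 163 mm (x) by 200 mm (y); far and side walls 130 mm high, near wall (under the tray's open end) 74 mm.
- model: Fixed landscape model: white plaster slab 220 x 220 x 30 mm; plywood house on its near (-x) side, roof 110 mm above the table; in front of it a grey terrace 55 mm deep, 190 mm wide, 42 mm above the slab, with a 14 mm parapet along its outer (+x) edge that has one 44 mm gap in the middle. Origin: on the table under the slab's centre; +x from house to open ground, within 0.45 rad of the world's.
- stair_spot (a point): Where the stair's origin belongs: on the slab's top, 30 mm above the table, in front of the parapet's gap, 23 mm out from the terrace's front face (so 1 mm behind the stair's back). Axes as the model: the stair's +x must point along this +x.
- scrap0: Bark scrap, dark wood, 44 x 26 mm, 25 mm high. Underside centre; z up. Lies loose in the tray at the start; weighs about 20 to 40 g.
- scrap1: Bark scrap, dark wood, 38 x 30 mm, 24 mm high. Underside centre; z up. Lies loose in the tray at the start; weighs about 20 to 40 g.
- scrap2: Bark scrap, dark wood, 32 x 30 mm, 28 mm high. Underside centre; z up. Lies loose in the tray at the start; weighs about 20 to 40 g.
- scrap3: Plain wooden offcut, a brown block 42 x 24 mm, 24 mm high (a scrap too). Underside centre; z up. Lies loose in the tray at the start; weighs about 20 to 40 g.
- scrap4: L-shaped wooden offcut, brown, 34 x 34 mm, 24 mm high with a single ledge (a scrap too). Underside centre; z up. Lies loose in the tray at the start; weighs about 20 to 40 g.
- tree: Turned wooden fir tree, 66 mm high, 34 mm across, standing loose on the slab, about 85 mm from the stair's place, towards the model's +y. Leave alone. Origin: underside centre.
- bottle: Glass bottle, 60 mm across, 170 mm high, standing between station and model. Leave alone. Origin: underside centre.
- jar: Clear jar with a white lid, 68 mm across, 85 mm high, between station and model. Leave alone. Origin: underside centre.
- glue: White glue bottle, 40 mm across, 110 mm high, between station and model, farthest from the robot. Leave alone. Origin: underside centre.
- bowl: White plastic bowl, 150 mm across, 60 mm high, at the right of the table. Leave alone. Origin: underside centre.
- putty_knife: Putty knife lying at the right of the table. Leave alone. Origin: underside, near its middle.
- hammer: Hammer lying at the left of the table. Leave alone. Origin: underside, near its middle.
Not all that is in view belongs to the job. Leave any turquoise look-alike of the stair alone.

How it is judged:
By the outcome, as a careful person would: the job done as asked, in the order asked, and still so for the second after the job is handed in, with the robot touching nothing.
It also fails if it takes over 64 s, if anything falls off the work surface, if the arm or the gripper's body presses on something with over 40 N, if the wrist force passes 120 N, or if a joint passes its speed limit or range.

## Working session

There is one attempt and no reset: what is moved stays moved. The work goes in short steps, Python scripts to look and compute and a shell command to move; the robot and the scene stay as the last step left them, time stands still between calls to the robot, and variables do not carry over. Pictures are saved under pics/ and viewed, at most 10 in all, crops included, and the job is handed in when it is done.

```bash
mkdir -p pics; ls; cat > h.py <<'E'
import numpy as np, cv2
from scipy.spatial.transform import Rotation as R
from workcell import ctrl, optics
E
python3 - <<'E'
from h import *
o=ctrl.get_obs(); print(o)
for n in("side","top","wrist"):
    im=optics.get_image(n); cv2.imwrite(f"pics/{n}0.png",im[:,:,::-1]); m=optics.camera_model(n); print(n,m)
a=[cv2.imread(f"pics/{n}0.png") for n in("side","top")]
E
```

```text
pics
{'t': 0.0, 'qpos': array([-1.33099493e+00,  4.23836547e-01,  1.63068202e+00,  1.03584997e-05,
        1.08860634e+00, -1.89893195e-02]), 'qvel': array([ 0.00147977, -0.00060041,  0.0010378 , -0.00093626, -0.000649  ,
        0.00181947]), 'joint_torque': array([ 1.59906904e-03, -5.44624686e+01, -2.73669720e+01,  6.43199449e-02,
        2.28069682e-02, -1.29287118e-04]), 'ee_pos': array([ 159.84673995, -603.63809468,  221.90751866]), 'orientation': array([-3.11381901e+00, -4.05169957e-01,  2.50747100e-04]), 'ft_force': array([-0.19778044,  0.18693195,  0.29675532]), 'moment': array([-0.03996383,  0.00619711, -0.01840112]), 'grasp_force': 0.0, 'width': 87.84626840809204}
side {'fov_y': 46.21124351252282, 'cx': 307.0386571284689, 'cy': 240.7288491631917, 'k1': -0.15925867088046827, 'view': array([[-9.96702304e-01, -7.94416298e-02,  1.65391633e-02,
         5.63066293e+02],
       [ 6.67788996e-02, -6.87232765e-01,  7.23361393e-01,
        -1.13243818e+02],
       [-4.60987531e-02,  7.22080435e-01,  6.90271505e-01,
        -1.57049336e+03],
       [ 0.00000000e+00,  0.00000000e+00, 
[... 274 characters left out ...]
-1.69812941e-02,  1.22091174e-01,
        -5.62680679e+02],
       [-1.21860269e-01,  1.40295021e-02,  9.92448108e-01,
        -1.14754810e+03],
       [ 0.00000000e+00,  0.00000000e+00,  0.00000000e+00,
         1.00000000e+00]])}
wrist {'fov_y': 71.24892240123104, 'cx': 321.11129943174456, 'cy': 240.45391567990998, 'k1': 0.007912945506115541, 'hand_eye': array([[-9.13327989e-04,  9.60549328e-01,  2.78108169e-01,
         7.59558368e+01],
       [ 9.99999401e-01,  1.04490086e-03, -3.24878533e-04,
         4.16774110e-01],
       [-6.02657321e-04,  2.78107706e-01, -9.60549708e-01,
        -1.62158079e+02],
       [ 0.00000000e+00,  0.00000000e+00,  0.00000000e+00,
         1.00000000e+00]])}
```

View pics/top0.png

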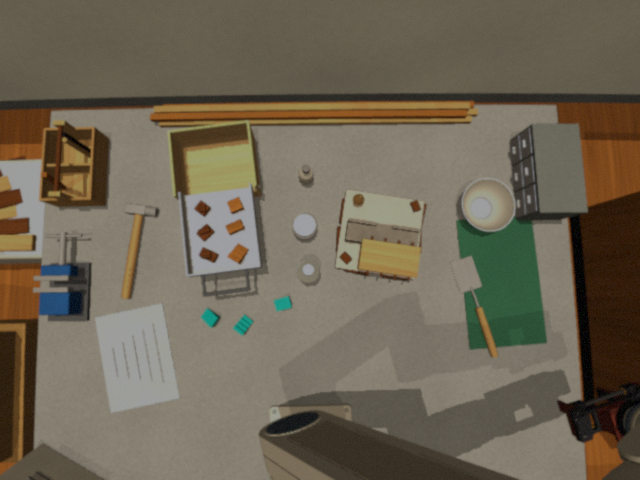

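View pics/side0.png

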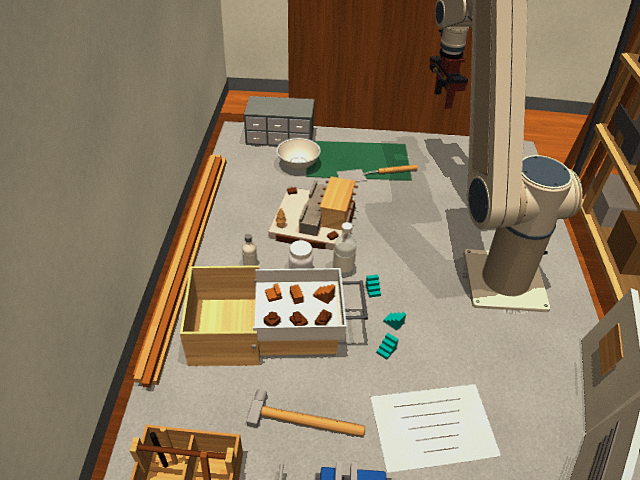

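The top view shows the station at left (tray cols 183-260, rows 187-275; box above it, handle at row ~290). The model is around (380,235). In the side view the stair is the stepped piece at (325,292), which is (238,253) in the top view. The turquoise decoys lie on the table.

```bash
cat >> h.py <<'E'
def cam(n,o=None):
    m=optics.camera_model(n); f=240/np.tan(np.radians(m["fov_y"]/2))
    K=np.array([[f,0,m["cx"]],[0,f,m["cy"]],[0,0,1]]); d=np.array([m["k1"],0,0,0.])
    if n=="wrist":
        T=np.eye(4);T[:3,:3]=R.from_rotvec(o["orientation"]).as_matrix();T[:3,3]=o["ee_pos"]
        V=np.linalg.inv(T@m["hand_eye"])
    else: V=m["view"]
    V=np.diag([1,-1,-1,1])@V
    return K,d,V
def proj(c,P):
    K,d,V=c; return cv2.projectPoints(np.asarray(P,float).reshape(-1,1,3),cv2.Rodrigues(V[:3,:3])[0],V[:3,3],K,d)[0].reshape(-1,2)
def rays(c,uv):
    K,d,V=c; p=cv2.undistortPoints(np.asarray(uv,float).reshape(-1,1,2),K,d).reshape(-1,2)
    D=np.c_[p,np.ones(len(p))]@V[:3,:3]; D/=np.linalg.norm(D,axis=1)[:,None]; return -V[:3,:3].T@V[:3,3],D
def atz(c,uv,z):
    C,D=rays(c,uv); return C+D*((z-C[2])/D[:,2])[:,None]
def tri(cs,uvs):
    A=0;b=0
    for c,u in zip(cs,uvs):
        C,D=rays(c,[u]); M=np.eye(3)-np.outer(D[0],D[0]); A=A+M;b=b+M@C
    return np.linalg.solve(A,b)
def yaw(o):
    x=R.from_rotvec(o["orientation"]).as_matrix()[:,0]; return np.arctan2(x[1],x[0])
E
python3 - <<'E'
from h import *
t=cam("top");s=cam("side")
for n,z in (("stair",126),("tray_handle",116),("tree",96),("bottle",170),("model",30),("tray",131),("jar",85),("glue",110)):
    for cn,c in (("top",t),("side",s)):
        optics
        for m in optics.masks_of(n,cn)[:4]:
            e=m["extent"]; print(n,cn,round(m["conf"],2),np.round(e,0),m["pixels"].sum(),np.round(atz(c,[e[:2]],z)[0]))
print(np.round(atz(t,[(188,276),(261,271),(182,191),(253,186)],131)))
E
```

```text
stair top 0.8 [243. 325.  25.  19.] 226 [334. 161. 126.]
stair top 0.78 [209. 316.  15.  19.] 213 [357. 245. 126.]
stair top 0.75 [238. 255.  24.  16.] 244 [506. 174. 126.]
stair top 0.69 [283. 305.  20.  14.] 207 [381.  62. 126.]
stair side 0.86 [396. 323.  21.  16.] 279 [337. 278. 126.]
stair side 0.85 [387. 346.  21.  24.] 335 [360. 347. 126.]
stair side 0.68 [324. 293.  20.  16.] 270 [509. 200. 126.]
stair side 0.68 [373. 285.  17.  20.] 289 [391. 165. 126.]
tray_handle top 0.88 [219. 241.  81. 112.] 5694 [542. 223. 116.]
tray_handle side 0.84 [309. 305. 115.  70.] 5428 [543. 234. 116.]
tree top 0.58 [359. 201.  11.  13.] 119 [ 643. -135.   96.]
bottle top 0.73 [311. 271.  24.  26.] 476 [460.  -6. 170.]
bottle side 0.68 [346. 252.  24.  54.] 905 [461.  99. 170.]
model top 0.65 [379. 236.  93.  92.] 6917 [ 559. -196.   30.]
model side 0.65 [313. 217.  91.  72.] 4172 [ 561. -183.   30.]
tray side 0.9 [310. 303. 119.  73.] 5611 [541. 242. 131.]
jar top 0.96 [304. 228.  27.  29.] 524 [576.   9.  85.]
jar top 0.69 [204. 232.  19.  17.] 196 [571. 267.  85.]
jar side 0.55 [300. 255.  23.  28.] 591 [581.  39.  85.]
glue top 0.57 [204. 233.  18.  18.] 180 [565. 263. 110.]
glue top 0.51 [306. 175.  15.  21.] 221 [711.   0. 110.]
glue top 0.46 [210. 255.  20.  18.] 166 [507. 247. 110.]
glue top 0.16 [235. 229.  21.  15.] 154 [574. 184. 110.]
glue side 0.94 [252. 251.  16.  35.] 359 [708.  59. 110.]
glue side 0.15 [313. 212.  87.  73.] 4347 [ 560. -116.  110.]
[[455. 296. 131.]
 [465. 116. 131.]
 [669. 314. 131.]
 [679. 135. 131.]]
```

```bash
python3 -m jog '[[0.97,-0.59,0,0,0,0,1],[0.97,-0.59,0,0,0,0,1],[0.97,-0.59,0,0,0,0,1],[0.97,-0.59,0,0,0,0,1],[0.97,-0.59,0,0,0,0,1],[0.97,-0.59,0,0,0,0,1],[0.97,-0.59,0,0,0,0,1],[0.97,-0.59,0,0,0,0,1],[0.97,-0.59,0,0,0,0,1],[0.97,-0.59,0,0,0,0,1],[0.97,-0.59,0,0,0,0,1],[0.97,-0.59,0,0,0,0,1],[0.97,-0.59,0,0,0,0,1],[0,0,0,0,0,0,1],[0,0,0,0,0,0,1]]'
python3 - <<'E'
from h import *
import pickle
o=ctrl.get_obs(); im=optics.get_image("wrist"); print(o["ee_pos"],yaw(o),o["qvel"])
cv2.imwrite("pics/w1.png",im[:,:,::-1]); pickle.dump(cam("wrist",o),open("c1.pkl","wb"))
E
```

```text
t: 2.45
ee_pos: [569.2, -177.8, 222.4]
orientation: [3.115, 0.409, -0.001]
ft_force: [-0.9, -0.2, 0.1]
width: 87.7
grasp_force: 0.0
[ 569.22249489 -177.76292776  222.43195331] 0.26112060299341766 [-0.03944146 -0.0131689   0.02074815 -0.00454676  0.00075247 -0.00480609]
```

View pics/w1.png

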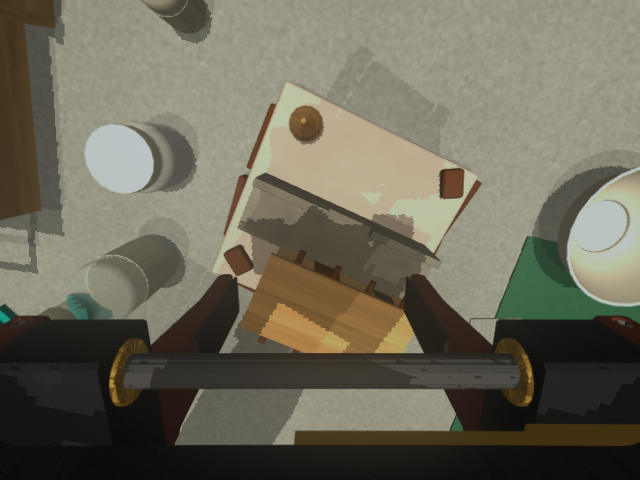

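The wrist view shows the slab with its far-left corner at (288,82) and far-right corner at (480,182). The parapet runs from (262,175) to (440,262), and the tree is at (306,123). I need a closer crop for the gap and edges.

```bash
python3 - <<'E'
import cv2
im=cv2.imread("pics/w1.png")[70:290,205:490]
cv2.imwrite("pics/w1c.png",cv2.resize(im,None,fx=2.7,fy=2.7,interpolation=cv2.INTER_CUBIC))
E
```

```text
(no output)
```

View pics/w1c.png

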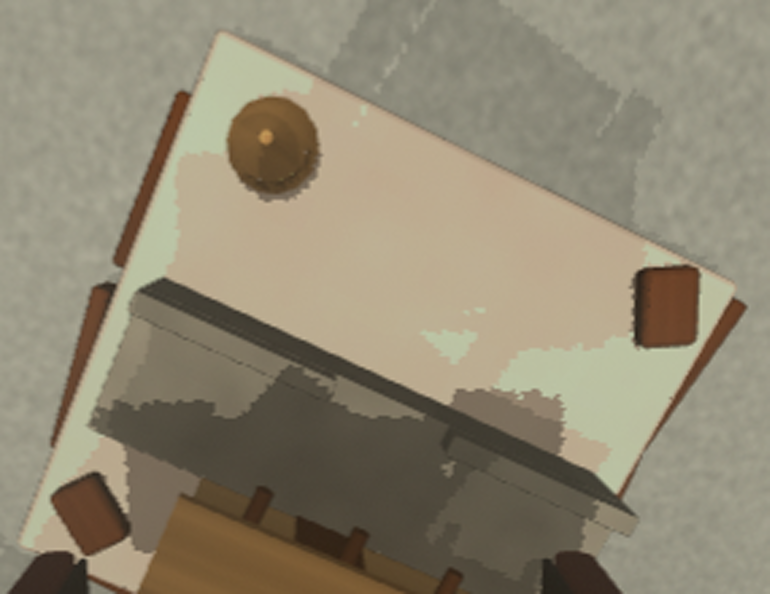

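```bash
python3 - <<'E'
from h import *
import pickle
c=pickle.load(open("c1.pkl","rb"))
f=lambda l:np.array(l)/2.7+np.array([205,70])
S=atz(c,f([(217,32),(735,290),(20,545)]),30); print(S.round(1))
a=S[0]-S[1]; b=S[0]-S[2]; print(np.linalg.norm(a),np.linalg.norm(b),np.arctan2(-a[0],a[1]),np.arctan2(b[1],b[0]))
B=atz(c,f([(165,278),(622,495)]),30);T=atz(c,f([(132,292),(638,518)]),86)
print(B.round(1),T.round(1))
for q in(B,T):
    d=q[0]-q[1];print(np.linalg.norm(d),np.arctan2(-d[0],d[1]))
G=atz(c,f([(345,360),(447,415)]),72);print(G.round(1))
psi=np.arctan2(b[1],b[0]); Rm=np.array([[np.cos(psi),np.sin(psi)],[-np.sin(psi),np.cos(psi)]])
o=(S[1]+S[2])[:2]/2
for q in(S,B,T,G): print(((q[:,:2]-o)@Rm.T).round(1))
print(o,psi)
E
```

```text
[[ 688.9 -110.7   30. ]
 [ 651.5 -325.    30. ]
 [ 476.1  -75.8   30. ]]
217.55627009697847 215.72382894909623 -0.1728700600578244 -0.16227857403001453
[[ 599.4 -111.1   30. ]
 [ 561.7 -312.    30. ]] [[ 599.1 -109.1   86. ]
 [ 568.  -296.1   86. ]]
204.46426943064532 -0.18528787999572122
189.58204476194103 -0.16481110057408332
[[ 593.2 -183.3   72. ]
 [ 583.5 -223.5   72. ]]
[[ 109.   108.8]
 [ 106.7 -108.8]
 [-106.7  108.8]]
[[  20.7   93.9]
 [  16.  -110.5]]
[[ 20.1  95.8]
 [ 19.6 -93.8]]
[[ 26.3  21.6]
 [ 23.2 -19.6]]
[ 563.7842763  -200.40798302] -0.16227857403001453
```

```bash
python3 -m jog '[[0.17,-0.93,0,0,0,0,1],[0.17,-0.93,0,0,0,0,1],[0.17,-0.93,0,0,0,0,1],[0.17,-0.93,0,0,0,0,1],[0,0,0,0,0,0,1],[0,0,0,0,0,0,1]]'
python3 - <<'E'
from h import *
import pickle
o=ctrl.get_obs(); im=optics.get_image("wrist"); print(o["ee_pos"],yaw(o),abs(o["qvel"]).max())
cv2.imwrite("pics/w2.png",im[:,:,::-1]); pickle.dump(cam("wrist",o),open("c2.pkl","wb"))
E
python3 -m jog '[[0.17,-0.93,0,0,0,0,1],[0.17,-0.93,0,0,0,0,1],[0.17,-0.93,0,0,0,0,1],[0.17,-0.93,0,0,0,0,1],[0.17,-0.93,0,0,0,0,1],[0.17,-0.93,0,0,0,0,1],[0,0,0,0,0,0,1],[0,0,0,0,0,0,1]]'
python3 - <<'E'
from h import *
import pickle
o=ctrl.get_obs(); im=optics.get_image("wrist"); print(o["ee_pos"],yaw(o),abs(o["qvel"]).max())
cv2.imwrite("pics/w3.png",im[:,:,::-1]); pickle.dump(cam("wrist",o),open("c3.pkl","wb"))
a=cv2.imread("pics/w2.png"); c=pickle.load(open("c2.pkl","rb"))
print(proj(c,[(564,-200,30)]))
u,v=proj(c,[(564,-200,30)])[0].astype(int)
x0=min(max(u-140,0),360);y0=max(v-110,0)
a=cv2.resize(a[y0:y0+220,x0:x0+280],None,fx=2,fy=2,interpolation=cv2.INTER_CUBIC);print(x0,y0,a.shape)
cv2.imwrite("pics/w2c.png",a)
E
```

```text
t: 3.1
ee_pos: [556.8, -28.6, 222.9]
orientation: [3.115, 0.406, -0.0]
ft_force: [-0.9, -0.5, 1.3]
width: 87.9
grasp_force: 0.0
[556.75643318 -28.57261492 222.87877396] 0.258932537073487 0.024624450303607142
t: 3.95
ee_pos: [540.0, 197.4, 222.5]
orientation: [3.115, 0.405, -0.0]
ft_force: [0.4, -0.1, -0.3]
width: 87.6
grasp_force: 0.0
[539.95825516 197.35305547 222.49821335] 0.258672067557804 0.024229673497736547
[[471.44191606 248.9557376 ]]
331 138 (440, 560, 3)
```

View pics/w3.png

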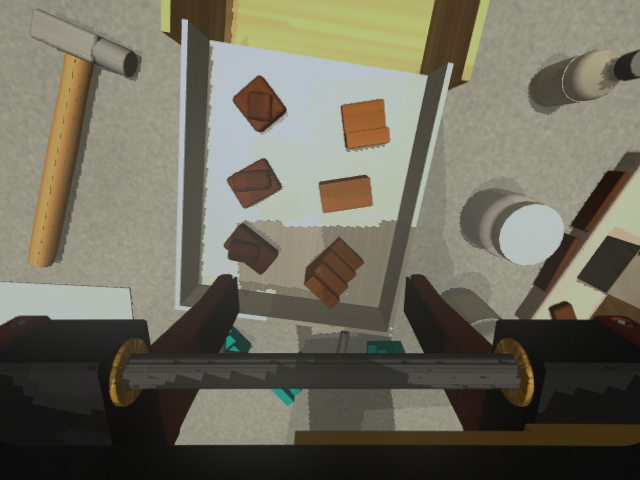

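View pics/w2c.png

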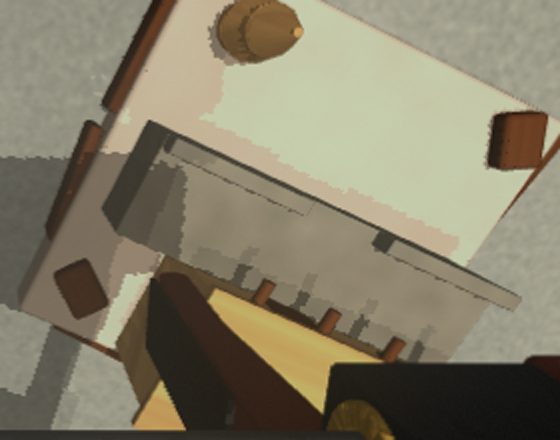

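w3 shows the stair in the tray at (333,272), steps going down toward the lower left. The scraps are at (259,103), (365,125), (345,194), (254,183) and (250,248). w2c shows the parapet's top outer edge from (172,137) to (522,297), with the gap between (308,212) and (390,232).

```bash
python3 - <<'E'
from h import *
import pickle
from scipy.optimize import least_squares
c1,c2,c3=[pickle.load(open(f"c{i}.pkl","rb")) for i in(1,2,3)]
f=lambda u,v:(u/2.7+205,v/2.7+70); g=lambda u,v:(u/2+331,v/2+138)
h=110
# (cam, pixel, kind (x or 'f'), y, z-key)
O=[(c1,f(217,32),h,h,0),(c1,f(735,288),h,-h,0),(c1,f(20,545),-h,h,0),(c1,f(132,292),'f',95,56),(c1,f(638,517),'f',-95,56),(c1,f(165,278),'f',95,0),
(c2,g(20,302),-h,h,0),(c2,g(172,136),'f',95,56),(c2,g(522,297),'f',-95,56),(c2,g(150,120),'f',95,0)]
def res(p,full=False):
    x,y,s,xf,zs=p; r=[]
    for c,uv,a,b,dz in O:
        a=xf if a=='f' else a
        P=[x+a*np.cos(s)-b*np.sin(s),y+a*np.sin(s)+b*np.cos(s),zs+dz]
        r.append(proj(c,[P])[0]-uv)
    return np.ravel(r)
q=least_squares(res,[564,-200,-.167,20,30],loss="soft_l1")
print(q.x.round(3)); print(res(q.x).reshape(-1,2).round(1))
x,y,s,xf,zs=q.x
d=xf+23; print("spot",x+d*np.cos(s),y+d*np.sin(s))
# gap check
for c,uv in((c1,f(335,378)),(c1,f(447,435)),(c2,g(308,213)),(c2,g(390,232))):
    P=atz(c,[uv],zs+56)[0][:2]-[x,y]; print("gap",(P@[np.cos(s),np.sin(s)]).round(1),(P@[-np.sin(s),np.cos(s)]).round(1))
im=cv2.imread("pics/w3.png")
m=[k for k in optics.masks_of("stair","wrist")]
for k in m: print(k["conf"],k["extent"])
k=min(m,key=lambda k:np.hypot(k["extent"][0]-333,k["extent"][1]-272))
cv2.imwrite("stairmask.png",k["pixels"].astype(np.uint8)*255)
for n in("scrap4","tree","bottle","tray_handle"):
  for k in optics.masks_of(n,"wrist")[:3]: print(n,k["conf"],np.round(k["extent"]))
cv2.imwrite("pics/w3c.png",cv2.resize(im[225:345,170:410],None,fx=3.3,fy=3.3,interpolation=cv2.INTER_CUBIC))
E
```

```text
[ 5.63250e+02 -2.00711e+02 -1.67000e-01  2.02610e+01  2.59130e+01]
[[ 0.6 -0.5]
 [ 1.2 -0.8]
 [-1.   0.6]
 [ 2.3 -0. ]
 [-0.1 -0.1]
 [-0.1 -0.2]
 [-1.2  4.3]
 [ 1.7  1. ]
 [-2.2 -0.3]
 [-1.9 -0.5]]
spot 605.906154184866 -207.92006633011852
gap 21.1 23.7
gap 19.0 -20.0
gap 14.6 20.6
gap 22.6 -19.9
0.91 [334.0, 271.3, 60.7, 68.8]
0.86 [289.6, 398.0, 28.3, 11.7]
0.69 [385.0, 347.5, 39.2, 13.8]
0.58 [238.3, 341.5, 28.6, 26.2]
scrap4 0.82 [367. 122.  54.  47.]
scrap4 0.75 [261. 105.  54.  54.]
scrap4 0.72 [254. 183.  54.  50.]
tree 0.5 [470. 316.  61.  52.]
bottle 0.97 [471. 315.  60.  49.]
tray_handle 0.67 [314. 187. 280. 334.]
tray_handle 0.49 [584.  79. 112.  56.]
tray_handle 0.26 [260. 105.  51.  59.]
```

View pics/w3c.png

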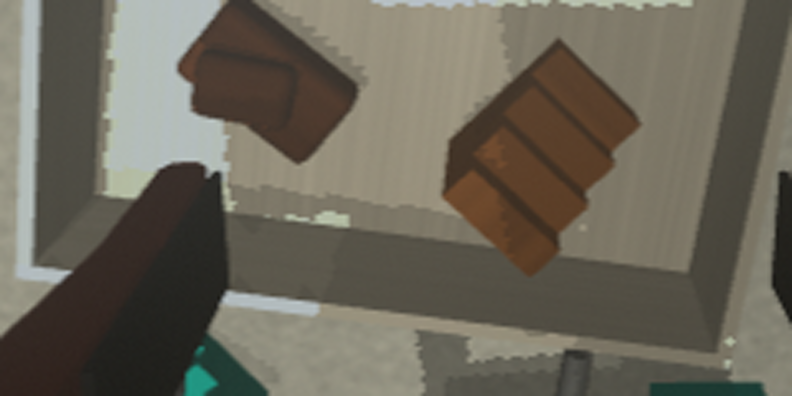

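```bash
python3 - <<'E'
from h import *
import pickle
from scipy.optimize import least_squares
c3=pickle.load(open("c3.pkl","rb"))
def fit(O,p0,fz=None):
    def res(p):
        x,y,s=p[:3]; z=p[3] if fz is None else fz
        P=np.array([[x+a*np.cos(s)-b*np.sin(s),y+a*np.sin(s)+b*np.cos(s),z+dz] for _,a,b,dz in O])
        return (proj(c3,P)-np.array([o[0] for o in O])).ravel()
    q=least_squares(res,p0 if fz is None else p0[:3],loss="soft_l1"); print(q.x.round(3),res(q.x).reshape(-1,2).round(1).tolist()); return q.x
w=lambda u,v:(u/3.3+170,v/3.3+225)
O=[(w(445,195),-22,16,40),(w(530,274),-22,-16,40),(w(640,125),22,-16,10),(w(613,158),11,-16,20),(w(587,200),0,-16,30),(w(557,238),-11,-16,40)]
fit(O,[510,175,-.37,86]); a=fit(O,[510,175,-.37],86)
T=[((182,19),105,92,131),(w(18,275),-109,92,131),(w(727,365),-109,-92,131),((453,64),105,-92,131),((211,41),105,88,86),((426,73),105,-88,86)]
fit(T,[560,210,.08,0]); s=fit(T,[560,210,.08],0)
t=s[2];Rs=np.array([[np.cos(t),np.sin(t)],[-np.sin(t),np.cos(t)]])
print("stair in station",Rs@(a[:2]-s[:2]))
d=a[2];F=np.array([[-5.5+i,j] for i in(-10,10) for j in(-45,45)])@np.array([[np.cos(d),np.sin(d)],[-np.sin(d),np.cos(d)]])+a[:2]
print("finger corners in station",((F-s[:2])@Rs.T).round(1))
g=a[:2]-5.5*np.array([np.cos(d),np.sin(d)]);print("grip",g,d)
m=cv2.imread("stairmask.png",0)>0
P=np.array([[a[0]+i*np.cos(d)-j*np.sin(d),a[1]+i*np.sin(d)+j*np.cos(d),k] for i in(-22,22) for j in(-16,16) for k in(86,126 if i<0 else 96)])
for n,c in(("top",cam("top")),("side",cam("side")),("wrist",c3)):
    q=proj(c,P); print(n,((q.min(0)+q.max(0))/2).round(1),(q.max(0)-q.min(0)).round(1))
h=s[:2]+(105-264)*np.array([np.cos(t),np.sin(t)]);print("handle",h)
print(proj(cam("top"),[[*h,116]]),proj(cam("side"),[[*h,116]]))
E
```

```text
[509.174 175.586  -0.524  78.209] [[-0.3, -0.7], [0.2, -0.9], [-0.8, -0.9], [-0.1, 0.8], [0.0, 0.4], [0.9, 1.9]]
[512.365 176.994  -0.522] [[-1.4, -0.7], [-0.1, -0.3], [-0.3, -1.6], [0.3, 0.5], [0.2, 0.4], [0.9, 2.3]]
[ 5.72451e+02  2.21685e+02  1.15000e-01 -1.41000e+00] [[0.3, 0.4], [0.0, -0.1], [0.1, -0.1], [-0.4, -0.7], [-1.0, -0.6], [0.9, 2.3]]
[5.72331e+02 2.21565e+02 1.16000e-01] [[-0.4, -0.1], [-0.5, 0.9], [0.5, 0.9], [0.5, -1.0], [-1.5, -0.8], [1.5, 2.1]]
stair in station [-64.70665057 -37.35729701]
finger corners in station [[-104.   -64.3]
 [ -50.4    8. ]
 [ -87.9  -76.2]
 [ -34.3   -3.9]]
grip [507.59742582 179.73657154] -0.522087449446677
top [237.5 253.4] [22.  21.3]
side [323.3 294.6] [22.5 18.7]
wrist [333.6 271.2] [60.2 73.1]
handle [414.39189767 203.22600939]
[[226.54283061 292.09536192]] [[362.914744   298.87180955]]
```

```bash
python3 -m jog '[[-0.85,0.26,0,0,0,0,0.53],[0,0,0.22,0,0,0.93,0.53],[0,0,0.22,0,0,0.93,0.53],[0,0,0.22,0,0,0.93,0.53],[0,0,0.22,0,0,0.93,0.53],[0,0,0.22,0,0,0.93,0.53],[0,0,0.22,0,0,0.93,0.53],[0,0,0.22,0,0,0.93,0.53],[0,0,0.22,0,0,0.93,0.53],[0,0,0,0,0,0,0.53],[0,0,0,0,0,0,0.53]]'
python3 - <<'E'
from h import *
import pickle
o=ctrl.get_obs(); im=optics.get_image("wrist"); print(o["ee_pos"],yaw(o),o["width"],abs(o["qvel"]).max(),o["qpos"])
pickle.dump(cam("wrist",o),open("c4.pkl","wb"))
cv2.imwrite("pics/w4.png",cv2.resize(im[140:380,160:480,::-1],None,fx=2.4,fy=2.4,interpolation=cv2.INTER_CUBIC))
E
```

```text
t: 5.35
ee_pos: [509.5, 179.4, 152.4]
orientation: [3.037, -0.805, -0.0]
ft_force: [-0.2, -0.6, 1.0]
width: 46.6
grasp_force: 0.0
[509.50811224 179.37153354 152.40833834] -0.5182964736185225 46.55981013734571 0.007765257916726694 [ 3.16488861e-01  3.95826287e-01  1.86953875e+00 -5.13382745e-05
  8.76372242e-01  2.40561451e+00]
```

View pics/w4.png

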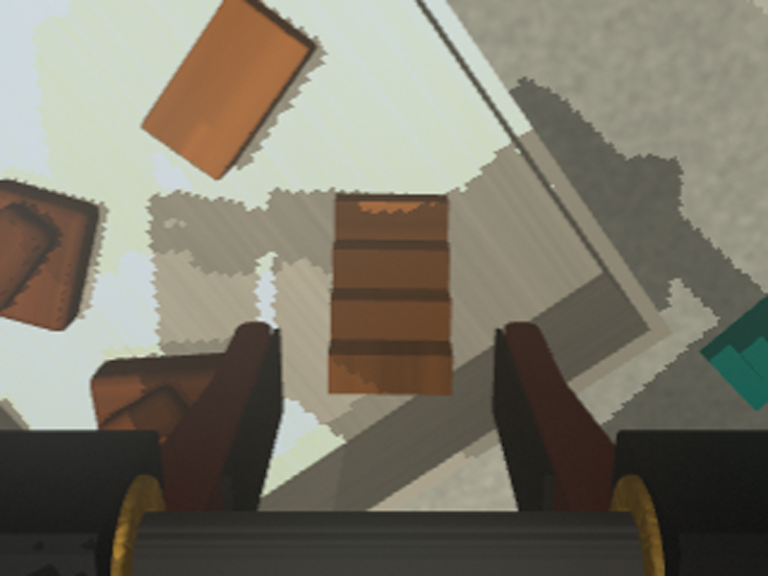

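w4 shows the stair straight between the fingers. Its back edge is at row 394 (cols 329-453) and its front at row 196 (cols 335-447). It looks square to the gripper.

```bash
python3 - <<'E'
from h import *
import pickle
from scipy.optimize import least_squares
c=pickle.load(open("c4.pkl","rb"))
w=lambda u,v:(u/2.4+160,v/2.4+140)
O=[(w(329,394),-22,16,40),(w(453,394),-22,-16,40),(w(335,196),22,16,10),(w(447,196),22,-16,10),(w(330,350),-11,16,40),(w(452,350),-11,-16,40),(w(332,299),0,16,30),(w(450,299),0,-16,30)]
for fz in(None,86):
    def res(p):
        x,y,s=p[:3]; z=p[3] if fz is None else fz
        P=np.array([[x+a*np.cos(s)-b*np.sin(s),y+a*np.sin(s)+b*np.cos(s),z+dz] for _,a,b,dz in O])
        return (proj(c,P)-np.array([o[0] for o in O])).ravel()
    q=least_squares(res,[510,177,-.52,86][:4 if fz is None else 3]).x; print(q.round(3),res(q).round(1))
    t=-.5183; d=q[:2]-np.array([509.5,179.37]); print("stair rel tool x,y:",d@[np.cos(t),np.sin(t)],d@[np.sin(t),-np.cos(t)])
E
```

```text
[511.866 176.084  -0.521  86.439] [-0.1 -1.1  0.1 -1.1 -0.7  0.9  0.6  1.  -0.8  0.8  0.9  0.8 -0.9 -0.6
  0.9 -0.6]
stair rel tool x,y: 3.683005406167086 1.6823144838009876
[511.718 176.166  -0.521] [-0.  -1.2 -0.  -1.1 -0.6  1.   0.5  1.1 -0.8  0.7  0.8  0.8 -0.8 -0.6
  0.8 -0.6]
stair rel tool x,y: 3.513659512060574 1.6848022293404568
```

```bash
python3 -m jog '[[0,0.04,0.5,0,0,0,0.53],[0,0,0.5,0,0,0,0.53],[0,0,0.3,0,0,0,0.53],[0,0,0.19,0,0,0,0.53],[0,0,0,0,0,0,0.53],[0,0,0,0,0,0,0.3],[0,0,0,0,0,0,0],[0,0,0,0,0,0,0],[0,0,0,0,0,0,0],[0,0,0,0,0,0,0]]'
```

```text
t: 6.4
ee_pos: [509.1, 178.6, 93.4]
orientation: [-3.035, 0.808, -0.002]
ft_force: [-0.1, 0.4, 5.2]
width: 31.5
grasp_force: 30.0
```

```bash
python3 -m jog '[[0,0,-0.4,0,0,0,0],[0,0,-0.9,0,0,0,0],[0,0,-1,0,0,0,0],[0,0,-0.9,0,0,0,0],[0.835,0.775,0,0,0,0,0],[0.835,0.775,0,0,0,0,0],[0.835,0.775,0,0,0,0,0],[0.835,0.775,0,0,0,0,0],[0.835,0.775,0,0,0,0,0],[0.835,0.775,0,0,0,0,0],[0.835,0.775,0,0,0,0,0],[0.835,0.775,0,0,0,0,0],[0.835,0.775,0,0,0,0,0],[0,0,0.5,0,0,-0.84,0],[0,0,0.5,0,0,-0.84,0],[0,0,0.5,0,0,-0.84,0],[0,0,0.5,0,0,-0.84,0],[0,0,0,0,0,0,0],[0,0,0,0,0,0,0]]'
python3 - <<'E'
from h import *
import pickle
o=ctrl.get_obs(); im=optics.get_image("wrist"); print(o["ee_pos"],yaw(o),o["width"],abs(o["qvel"]).max())
pickle.dump(cam("wrist",o),open("c5.pkl","wb"))
cv2.imwrite("pics/w5raw.png",im[:,:,::-1])
cv2.imwrite("pics/w5.png",cv2.resize(im[130:380,150:490,::-1],None,fx=2.3,fy=2.3,interpolation=cv2.INTER_CUBIC))
E
```

```text
t: 8.3
ee_pos: [630.5, -213.1, 140.5]
orientation: [-3.13, 0.268, 0.002]
ft_force: [-0.7, -1.0, -0.7]
width: 31.9
grasp_force: 30.0
[ 630.45909637 -213.06720262  140.51215788] -0.17078152092607085 31.937515873620168 0.02362687523229271
```

View pics/w5.png

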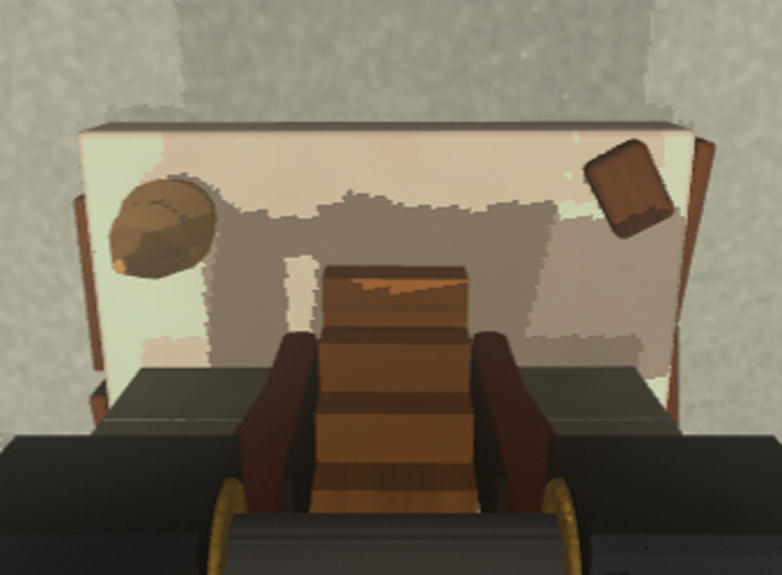

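w5 (ninth picture) shows the stair firmly held and square to the terrace. The terrace base is at row 367 (cols 140-633) and the slab's far edge at row 131 (cols 83-693). Next I'll fit the spot from this view together with the earlier ones.

```bash
python3 - <<'E'
from h import *
import pickle
from scipy.optimize import least_squares
c1,c2,c5=[pickle.load(open(f"c{i}.pkl","rb")) for i in(1,2,5)]
f=lambda u,v:(u/2.7+205,v/2.7+70); g=lambda u,v:(u/2+331,v/2+138); e=lambda u,v:(u/2.3+150,v/2.3+130)
h=110
A=[(c1,f(217,32),h,h,0),(c1,f(735,288),h,-h,0),(c1,f(20,545),-h,h,0),(c1,f(132,292),'f',95,56),(c1,f(638,517),'f',-95,56),(c1,f(165,278),'f',95,0),
(c2,g(172,136),'f',95,56),(c2,g(522,297),'f',-95,56),(c2,g(150,120),'f',95,0)]
B=[(c5,e(83,133),h,h,0),(c5,e(693,131),h,-h,0),(c5,e(140,367),'f',95,0),(c5,e(633,367),'f',-95,0)]
for name,O,fz in(("all",A+B,30),("w5 zfree",B,None),("w5",B,30),("old",A,30)):
    def res(p):
        x,y,s,xf=p[:4]; zs=p[4] if fz is None else fz; r=[]
        for c,uv,a,b,dz in O:
            a=xf if a=='f' else a
            r.append(proj(c,[[x+a*np.cos(s)-b*np.sin(s),y+a*np.sin(s)+b*np.cos(s),zs+dz]])[0]-uv)
        return np.ravel(r)
    q=least_squares(res,[564,-200,-.167,20,30][:5 if fz is None else 4],loss="soft_l1").x
    x,y,s,xf=q[:4]; d=xf+23; S=np.array([x+d*np.cos(s),y+d*np.sin(s)])
    t=-.1708; D=S-np.array([630.46,-213.07]); print(name,q.round(3),"spot",S.round(1),"in tool",(D@[np.cos(t),np.sin(t)]).round(2),(D@[np.sin(t),-np.cos(t)]).round(2)); print(res(q).round(1).tolist())
# stair in tool from this view (held)
P=[((323,267),22,16,10),((468,267),22,-16,10),((320,339),11,16,20),((470,339),11,-16,20),((317,408),0,16,30),((472,408),0,-16,30),((313,487),-11,16,40),((477,487),-11,-16,40)]
def r2(p):
    x,y,s,z=p
    return (proj(c5,[[x+a*np.cos(s)-b*np.sin(s),y+a*np.sin(s)+b*np.cos(s),z+dz] for _,a,b,dz in P])-np.array([e(*o[0]) for o in P])).ravel()
q=least_squares(r2,[632,-213,-.17,133]).x; D=q[:2]-np.array([630.46,-213.07])
print("stair",q.round(3),"in tool",D@[np.cos(t),np.sin(t)],D@[np.sin(t),-np.cos(t)],r2(q).round(1))
E
```

```text
all [ 5.63335e+02 -1.99554e+02 -1.69000e-01  2.05540e+01] spot [ 606.3 -206.9] in tool -24.89 -1.99
[-0.8, -1.8, 2.0, -0.5, -3.2, 1.4, 0.4, -0.5, 0.4, 0.9, -1.6, -0.6, 2.1, 1.0, 0.1, 0.9, -1.8, -0.6, -4.2, 0.3, 2.4, 0.5, 0.0, 0.1, 0.6, -0.5]
w5 zfree [ 5.62895e+02 -1.99862e+02 -1.70000e-01  1.85440e+01  2.49550e+01] spot [ 603.8 -206.9] in tool -27.28 -1.56
[-1.1, -0.1, 0.6, 0.3, 2.5, 0.1, -0.9, -0.2]
w5 [ 5.63599e+02 -1.99362e+02 -1.70000e-01  2.01380e+01] spot [ 606.1 -206.6] in tool -25.08 -2.19
[-4.4, -0.1, 2.2, 0.3, -0.2, 0.2, 0.3, -0.2]
old [ 5.62665e+02 -1.99563e+02 -1.67000e-01  2.13510e+01] spot [ 606.4 -207. ] in tool -24.75 -1.94
[-1.1, -0.9, 1.7, -0.1, -3.2, 2.2, 0.5, -0.4, 0.6, 0.6, -1.5, -0.5, 2.1, 1.1, 0.4, 0.7, -1.7, -0.5]
stair [ 6.34458e+02 -2.14588e+02 -1.74000e-01  1.33847e+02] in tool 4.198135238503287 0.8163019753083306 [-0.9  2.1  0.5  2.2 -0.9 -0.9  0.9 -0.8 -1.1 -0.2  1.5 -0.1 -0.9 -1.1
  0.8 -0.9]
```

```bash
python3 -m jog '[[-0.26,-0.06,0.5,0,0,0,0],[-0.26,0,0.6,0,0,0,0],[0,0,0.6,0,0,0,0],[0,0,0.4,0,0,0,0],[0,0,0.2,0,0,0,0],[0,0,0.12,0,0,0,0],[0,0,0,0,0,0,0],[0,0,0,0,0,0,0]]'
python3 -m jog '[[-0.08,0,0,0,0,0,0],[-0.07,0,0,0,0,0,0],[0,0,0,0,0,0,0],[0,0,0,0,0,0,0]]'
python3 - <<'E'
from h import *
import pickle
o=ctrl.get_obs(); im=optics.get_image("wrist"); print(o["ee_pos"],yaw(o),o["width"])
pickle.dump(cam("wrist",o),open("c6.pkl","wb"))
cv2.imwrite("pics/w6raw.png",im[:,:,::-1])
s=optics.get_image("side")
a=im[130:380,60:580,::-1]; b=cv2.resize(s[160:260,255:375,::-1],(300,250),interpolation=cv2.INTER_CUBIC)
cv2.imwrite("pics/w6.png",np.hstack([cv2.resize(a,(500,240)),cv2.resize(b,(288,240))]))
E
```

```text
t: 9.15
ee_pos: [611.4, -207.5, 44.7]
orientation: [3.13, -0.264, 0.002]
ft_force: [-0.2, -0.2, -0.8]
width: 31.7
grasp_force: 30.0
t: 9.55
ee_pos: [604.7, -206.3, 44.2]
orientation: [3.13, -0.264, 0.0]
ft_force: [0.3, -0.4, 0.2]
width: 31.7
grasp_force: 30.0
[ 604.66343178 -206.32097233   44.1519399 ] -0.16858135050659567 31.715994468279302
```

```bash
python3 -m jog '[[0,0,0.1,0,0,0,0],[0,0,0.05,0,0,0,0],[0,0,0,0,0,0,0]]'
python3 -m jog '[[-0.03,0,0,0,0,0,0],[-0.03,0,0,0,0,0,0],[0,0,0,0,0,0,0],[0,0,0,0,0,0,0]]'
python3 -m jog '[[-0.025,0,0,0,0,0,0],[0,0,0,0,0,0,0]]'
```

```text
t: 9.95
ee_pos: [604.6, -206.2, 37.6]
orientation: [-3.13, 0.264, 0.001]
ft_force: [0.5, -0.1, -1.4]
width: 31.8
grasp_force: 30.0
t: 10.35
ee_pos: [603.6, -206.1, 38.0]
orientation: [3.13, -0.264, 0.004]
ft_force: [5.7, -0.2, -4.4]
width: 32.0
grasp_force: 30.0
t: 10.55
ee_pos: [603.6, -206.2, 38.2]
orientation: [3.13, -0.264, 0.008]
ft_force: [7.9, -0.5, -6.3]
width: 31.3
grasp_force: 30.0
```

```bash
python3 -m jog '[[0.08,0,0,0,0,0,0],[0,0,0,0,0,0,0],[0,0,0,0,0,0,0]]'
python3 -m jog '[[0,0,0.025,0,0,0,0],[0,0,0.025,0,0,0,0],[0,0,0,0,0,0,0],[0,0,0,0,0,0,0]]'
```

```text
t: 10.85
ee_pos: [603.9, -206.1, 37.7]
orientation: [-3.13, 0.264, 0.002]
ft_force: [0.3, 0.1, 0.1]
width: 31.6
grasp_force: 30.0
t: 11.25
ee_pos: [604.0, -206.2, 37.4]
orientation: [-3.13, 0.264, 0.001]
ft_force: [-5.2, 1.8, 14.1]
width: 32.0
grasp_force: 30.0
```

```bash
python3 -m jog '[[0,0,-0.035,0,0,0,0],[0,0,0,0,0,0,0],[0,0,0,0,0,0,0.45],[0,0,0,0,0,0,0.55],[0,0,0,0,0,0,0.55],[0,0,0,0,0,0,0.55]]'
python3 -m jog '[[0,0,-0.4,0,0,0,0.55],[0,0,-0.8,0,0,0,0.55],[0,0,-1,0,0,0,0.55],[0.3,0,-1,0,0,0,0.55],[0.5,0,-0.9,0,0,0,0.55],[0,0,0,0,0,0,0.55],[0,0,0,0,0,0,0.55]]'
python3 - <<'E'
from h import *
import pickle
o=ctrl.get_obs(); im=optics.get_image("wrist"); print(o["ee_pos"],yaw(o),o["width"])
pickle.dump(cam("wrist",o),open("c7.pkl","wb"))
cv2.imwrite("pics/w7raw.png",im[:,:,::-1])
cv2.imwrite("pics/w7.png",cv2.resize(im[150:350,180:460,::-1],None,fx=2.8,fy=2.8,interpolation=cv2.INTER_CUBIC))
for m in optics.masks_of("stair","wrist"): print(m["conf"],m["extent"])
E
```

```text
t: 11.85
ee_pos: [604.4, -206.2, 37.1]
orientation: [-3.13, 0.264, 0.0]
ft_force: [-0.3, -0.9, 0.3]
width: 48.5
grasp_force: 0.0
t: 12.55
ee_pos: [636.6, -211.8, 203.2]
orientation: [3.13, -0.264, 0.004]
ft_force: [-0.1, -0.3, -0.7]
width: 48.1
grasp_force: 0.0
[ 636.60319933 -211.78661586  203.18323247] -0.16833585500389214 48.06097499565097
0.77 [323.8, 255.8, 34.0, 54.2]
```

View pics/w7.png

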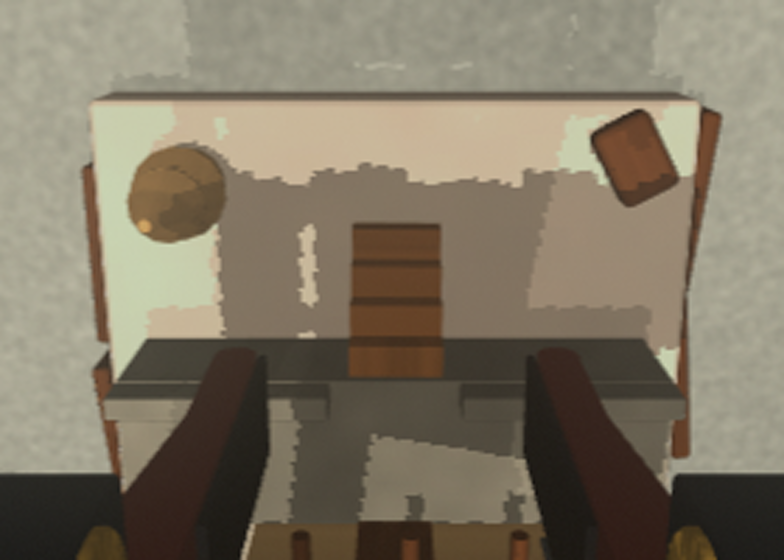

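w7 shows the stair upright and square, with its top back edge at row 377 and centred at col 396. The parapet gap spans cols 328-462 (centre 395), and the tree is undisturbed. Next is the handle.

```bash
python3 -m jog '[[-0.656,-0.845,-0.3,0,0,0,0.5],[-0.656,-0.845,-0.2,0,0,0,0.5],[-0.656,-0.845,0,0,0,0,0.5],[-0.656,-0.845,0,0,0,0,0.5],[-0.656,-0.845,0,0,0,0,0.5],[-0.656,-0.845,0,0,0,0,0.5],[-0.656,-0.845,0,0,0,0,0.5],[-0.656,-0.845,0,0,0,0,0.5],[-0.656,-0.845,0,0,0,0,0.5],[-0.656,-0.845,0,0,0,0,0.5],[-0.656,-0.845,0,0,0,0,0.5],[0,0,0,0,0,0,0.5]]'
python3 -m jog '[[0,0,0,0,0,-0.984,0.5],[0,0,0,0,0,-0.984,0.5],[0,0,0,0,0,-0.984,0.5],[0,0,0,0,0,-0.984,0.5],[0,0,0,0,0,-0.984,0.5],[0,0,0,0,0,-0.984,0.5],[0,0,0,0,0,-0.984,0.5],[0,0,0,0,0,-0.984,0.5],[0,0,0,0,0,-0.984,0.5],[0,0,0,0,0,-0.984,0.5],[0,0,0,0,0,-0.984,0.5],[0,0,0,0,0,-0.984,0.5],[0,0,0,0,0,-0.984,0.5],[0,0,0,0,0,-0.984,0.5],[0,0,0,0,0,-0.984,0.5],[0,0,0,0,0,-0.984,0.5],[0,0,0,0,0,-0.984,0.5],[0,0,0,0,0,-0.984,0.5],[0,0,0,0,0,0,0.5],[0,0,0,0,0,0,0.5]]'
cat > goal.py <<'E'
from h import *
import sys
o=ctrl.get_obs(); T=np.array([float(v) for v in sys.argv[1:4]]); M=R.from_rotvec(o["orientation"]).as_matrix()
print("pos",o["ee_pos"].round(1),"yaw",yaw(o),"shift units",(M.T@(T-o["ee_pos"])/40).round(3),"tilt",np.degrees(np.arccos(-M[2,2])).round(2))
E
python3 goal.py 414.4 203.2 97
python3 - <<'E'
from h import *
o=ctrl.get_obs(); im=optics.get_image("wrist"); c=cam("wrist",o)
cv2.imwrite("pics/w8raw.png",im[:,:,::-1])
# bar predicted ends, and dark-bar check: sample rows/cols across the bar
s=np.array([572.4,221.6]);t=.1155;X=np.array([np.cos(t),np.sin(t)]);Y=np.array([-X[1],X[0]])
g=cv2.cvtColor(im,cv2.COLOR_RGB2GRAY)
for y in(-50,-30,0,30,50):
    P=[[*(s+(-159+d)*X+y*Y),116] for d in range(-24,26,3)]
    uv=proj(c,P).round().astype(int); print(y,uv[8],[int(g[v,u]) if 0<=v<480 and 0<=u<640 else -1 for u,v in uv])
E
```

```text
t: 13.85
ee_pos: [410.3, 205.8, 220.0]
orientation: [3.13, -0.257, -0.005]
ft_force: [-0.4, -0.7, -0.3]
width: 43.8
grasp_force: 0.0
t: 15.85
ee_pos: [413.3, 202.6, 220.6]
orientation: [-2.093, -2.342, 0.003]
ft_force: [-1.1, -0.2, -0.3]
width: 44.0
grasp_force: 0.0
pos [413.3 202.6 220.6] yaw 1.6830765837021264 shift units [0.014 0.033 3.089] tilt 0.1
-50 [323 293] [143, 145, 143, 143, 143, 144, 148, 58, 60, 56, 147, 140, 143, 140, 142, 147, 137]
-30 [323 272] [91, 90, 92, 92, 92, 90, 94, 58, 60, 56, 146, 146, 147, 144, 140, 142, 143]
0 [323 238] [110, 109, 109, 101, 91, 91, 88, 54, 60, 56, 91, 94, 144, 128, 90, 92, 93]
30 [323 202] [107, 106, 105, 151, 140, 107, 102, 82, 100, 83, 93, 109, 107, 92, 91, 108, 110]
50 [323 177] [115, 107, 160, 157, 145, 107, 107, 82, 103, 85, 160, 157, 152, 145, 141, 161, 163]
```

```bash
python3 -m jog '[[0.014,0.033,0.6,0,0,0,0.5],[0,0,0.8,0,0,0,0.5],[0,0,0.8,0,0,0,0.5],[0,0,0.6,0,0,0,0.5],[0,0,0.27,0,0,0,0.5],[0,0,0,0,0,0,0.5],[0,0,0,0,0,0,0.2],[0,0,0,0,0,0,0],[0,0,0,0,0,0,0],[0,0,0,0,0,0,0],[0,0,0,0,0,0,0],[0,0,0,0,0,0,0]]'
python3 - <<'E'
import numpy as np
from h import *
o=ctrl.get_obs();print(o["ee_pos"],yaw(o))
a=.1355;r=266.4
p=lambda th:np.array([-r*np.cos(a+th),r*np.sin(a+th)])
ths=np.r_[0,.06,np.arange(.14,1.07,.09)]
for t0,t1 in zip(ths[:-1],ths[1:]):
    d=p(t1)-p(t0); print(round(t1,2),(d/40).round(3))
E
```

```text
t: 17.1
ee_pos: [414.7, 204.1, 99.0]
orientation: [-2.089, -2.345, 0.0]
ft_force: [-3.0, -0.0, 7.0]
width: 9.3
grasp_force: 30.0
[414.69022229 204.06634593  98.9743676 ] 1.686087343813557
0.06 [0.066 0.394]
0.14 [0.124 0.518]
0.23 [0.189 0.569]
0.32 [0.239 0.549]
0.41 [0.288 0.526]
0.5 [0.334 0.498]
0.59 [0.377 0.466]
0.68 [0.417 0.43 ]
0.77 [0.454 0.391]
0.86 [0.488 0.348]
0.95 [0.517 0.303]
1.04 [0.542 0.255]
```

```bash
python3 -m jog '[[0,0.066,-0.394,0,0,0,0],[0,0.124,-0.518,0,0,0,0],[0,0.189,-0.569,0,0,0,0],[0,0.239,-0.549,0,0,0,0],[0,0.288,-0.526,0,0,0,0],[0,0.334,-0.498,0,0,0,0],[0,0,0,0,0,0,0]]'
python3 -m jog '[[0,0.188,-0.233,0,0,0,0],[0,0.188,-0.233,0,0,0,0],[0,0.208,-0.215,0,0,0,0],[0,0.208,-0.215,0,0,0,0],[0,0.227,-0.195,0,0,0,0],[0,0.227,-0.195,0,0,0,0],[0,0.244,-0.174,0,0,0,0],[0,0.244,-0.174,0,0,0,0],[0,0.258,-0.152,0,0,0,0],[0,0.258,-0.152,0,0,0,0],[0,0.271,-0.128,0,0,0,0],[0,0.271,-0.128,0,0,0,0],[0,0,0,0,0,0,0],[0,0,0,0,0,0,0],[0,0,0,0,0,0,0],[0,0,0,0,0,0,0],[0,0,0,0,0,0,0]]'
python3 - <<'E'
from h import *
o=ctrl.get_obs()
s=np.array([572.4,221.6]);t=.1155;X=np.array([np.cos(t),np.sin(t)])
u=(o["ee_pos"][:2]-s)@X-105; z=o["ee_pos"][2]+19-80
print("theta",np.arctan2(z,-u)-.1355,"r",np.hypot(u,z),yaw(o))
optics.get_image("top");optics.get_image("side")
for n in("scrap0","scrap3","scrap4"):
  for cn in("top","side"):
    for m in optics.masks_of(n,cn)[:7]:
        e=m["extent"]; print(n,cn,round(m["conf"],2),np.round(e),np.round((atz(cam(cn),[e[:2]],20)[0][:2]-s)@np.c_[X,[-X[1],X[0]]]))
E
```

```text
t: 17.8
ee_pos: [463.4, 209.7, 222.8]
orientation: [-2.089, -2.344, 0.003]
ft_force: [-10.0, 0.2, 5.1]
width: 9.1
grasp_force: 30.0
t: 19.5
ee_pos: [575.0, 222.5, 310.3]
orientation: [2.089, 2.346, 0.001]
ft_force: [-5.1, -2.3, 10.3]
width: 9.1
grasp_force: 30.0
theta 1.0457492653081288 r 269.51747537438297 1.686309480712067
scrap0 top 0.61 [218. 176.  16.  11.] [165.   5.]
scrap0 top 0.61 [204. 170.  11.  11.] [189.  42.]
scrap0 top 0.52 [206. 181.   4.  13.] [156.  39.]
scrap0 side 0.62 [228. 317.  15.  18.] [177. -28.]
scrap0 side 0.47 [246. 311.  17.  15.] [133. -46.]
scrap0 side 0.35 [282. 216.   7.  13.] [  36. -421.]
scrap3 top 0.61 [218. 176.  16.  11.] [165.   5.]
scrap3 top 0.61 [204. 170.  11.  11.] [189.  42.]
scrap3 top 0.52 [206. 181.   4.  13.] [156.  39.]
scrap3 side 0.62 [228. 317.  15.  18.] [177. -28.]
scrap3 side 0.47 [246. 311.  17.  15.] [133. -46.]
scrap3 side 0.35 [282. 216.   7.  13.] [  36. -421.]
scrap4 top 0.61 [218. 176.  16.  11.] [165.   5.]
scrap4 top 0.61 [204. 170.  11.  11.] [189.  42.]
scrap4 top 0.52 [206. 181.   4.  13.] [156.  39.]
scrap4 side 0.62 [228. 317.  15.  18.] [177. -28.]
scrap4 side 0.47 [246. 311.  17.  15.] [133. -46.]
scrap4 side 0.35 [282. 216.   7.  13.] [  36. -421.]
```

```bash
python3 -m jog '[[0,0,0,0,0,0,0],[0,0,0,0,0,0,0],[0,0,0,0,0,0,0],[0,-0.271,0.128,0,0,0,0],[0,-0.271,0.128,0,0,0,0],[0,-0.258,0.152,0,0,0,0],[0,-0.258,0.152,0,0,0,0],[0,-0.244,0.174,0,0,0,0],[0,-0.244,0.174,0,0,0,0],[0,-0.227,0.195,0,0,0,0],[0,-0.227,0.195,0,0,0,0],[0,-0.208,0.215,0,0,0,0],[0,-0.208,0.215,0,0,0,0],[0,-0.188,0.233,0,0,0,0],[0,-0.188,0.233,0,0,0,0]]'
python3 -m jog '[[0,-0.334,0.498,0,0,0,0],[0,-0.288,0.526,0,0,0,0],[0,-0.239,0.549,0,0,0,0],[0,-0.189,0.569,0,0,0,0],[0,-0.124,0.518,0,0,0,0],[0,-0.033,0.2,0,0,0,0],[0,-0.033,0.194,0,0,0,0],[0,0,0,0,0,0,0],[0,0,0,0,0,0,0],[0,0,0,0,0,0,0]]'
python3 goal.py 414.4 203.2 97
```

```text
t: 21.4
ee_pos: [463.5, 209.7, 219.8]
orientation: [-2.089, -2.346, 0.0]
ft_force: [-1.8, 0.1, 1.0]
width: 9.0
grasp_force: 30.0
t: 22.4
ee_pos: [414.9, 204.2, 98.9]
orientation: [-2.09, -2.345, 0.0]
ft_force: [-3.0, 4.3, -1.7]
width: 8.9
grasp_force: 30.0
pos [414.9 204.2  98.9] yaw 1.6860695666991952 shift units [-0.022 -0.016  0.047] tilt 0.02
```

```bash
python3 -m jog '[[0,0,0,0,0,0,0.25],[0,0,0,0,0,0,0.45],[0,0,0,0,0,0,0.45],[0,0,0,0,0,0,0.45],[0,0,-0.5,0,0,0,0.45],[0,0,-0.9,0,0,0,0.45],[0,0,-1,0,0,0,0.45],[0,0,-1,0,0,0,0.45],[0,-1,-0.4,0,0,0,0.45],[0,-0.8,0,0,0,0,0.45],[0,0,0,0,0,0,0.45],[0,0,0,0,0,0,0.45]]'
python3 - <<'E'
from h import *
s=np.array([572.4,221.6]);t=.1155;X=np.array([np.cos(t),np.sin(t)]);Y=np.array([-X[1],X[0]])
o=ctrl.get_obs(); cs={"top":cam("top"),"side":cam("side"),"wrist":cam("wrist",o)}
for n,c in cs.items():
    im=optics.get_image(n); cv2.imwrite(f"pics/end_{n}.png",im[:,:,::-1])
    hsv=cv2.cvtColor(im,cv2.COLOR_RGB2HSV); br=((hsv[...,0]<14)|(hsv[...,0]>174))&(hsv[...,1]>110)
    old=cv2.imread(f"pics/{n}0.png"); ho=cv2.cvtColor(old,cv2.COLOR_BGR2HSV); bo=((ho[...,0]<14)|(ho[...,0]>174))&(ho[...,1]>110)
    for nm,(x0,x1,y,z) in {"tray":(-100,103,84,90),"box":(115,272,96,20)}.items():
        q=proj(c,[[*(s+a*X+b*Y),z] for a,b in((x0,-y),(x0,y),(x1,y),(x1,-y))]).astype(np.int32)
        m=cv2.fillConvexPoly(np.zeros((480,640),np.uint8),q,1)>0
        print(n,nm,m.sum(),"brown now",(br&m).sum(),"before",(bo&m).sum() if n!="wrist" else "",q.tolist() if n=="wrist" else "")
    for k in ("scrap0","stair","tree","jar"):
        if n=="wrist":continue
        for d in optics.masks_of(k,n)[:7]:
            e=d["extent"]; print("  ",k,round(d["conf"],2),np.round(e),np.round((atz(c,[e[:2]],25)[0][:2]-s)@np.c_[X,Y]))
c=cs["top"]; P=atz(c,[(188,276),(261,271),(182,191),(253,186)],131)
a=cv2.imread("pics/top0.png").astype(int);b=cv2.imread("pics/end_top.png").astype(int)
for r in((160,115,262,300),(285,155,335,290),(335,185,430,285),(455,170,545,360),(120,200,160,300),(180,295,300,340)):
    D=(abs(a-b).sum(2)>90)[r[1]:r[3],r[0]:r[2]]; ys,xs=np.nonzero(D); print(r,D.sum(),(xs.min()+r[0],ys.min()+r[1],xs.max()+r[0],ys.max()+r[1]) if D.any() else "")
E
```

```text
t: 23.6
ee_pos: [343.7, 195.8, 250.9]
orientation: [2.088, 2.346, 0.002]
ft_force: [0.1, -0.2, -0.3]
width: 39.7
grasp_force: 0.0
top tray 5185 brown now 0 before 474 
top box 3812 brown now 298 before 0 
   scrap0 0.75 [230. 174.  12.  14.] [164. -30.]
   scrap0 0.59 [201. 183.  14.  16.] [152.  55.]
   scrap0 0.56 [239. 183.  18.  13.] [138. -51.]
   scrap0 0.46 [218. 176.  19.  13.] [165.   4.]
   stair 0.67 [244. 325.  19.  18.] [-251.  -21.]
   stair 0.47 [383. 218.  16.  13.] [ -15. -434.]
   stair 0.46 [283. 304.  16.  11.] [-211. -131.]
   tree 0.31 [217. 176.  18.  11.] [163.   8.]
   jar 0.84 [307. 230.  24.  26.] [ -18. -220.]
side tray 4512 brown now 1 before 1119 
side box 3809 brown now 476 before 66 
   scrap0 0.68 [246. 313.  22.  21.] [132. -37.]
   scrap0 0.48 [228. 316.   9.  12.] [177. -27.]
   scrap0 0.46 [232. 327.  11.  10.] [165.   7.]
   stair 0.83 [387. 346.  20.  29.] [-219.   77.]
   stair 0.7 [301. 204.  10.  18.] [ -22. -467.]
   stair 0.57 [374. 286.  19.  22.] [-209. -121.]
   stair 0.52 [395. 322.  21.  16.] [-249.    1.]
   tree 0.45 [283. 218.  12.  19.] [  33. -404.]
   tree 0.35 [232. 325.   8.  11.] [166.   1.]
   jar 0.56 [302. 254.  26.  30.] [ -20. -247.]
   jar 0.48 [284. 218.   9.  16.] [  29. -402.]
wrist tray 31409 brown now 0 before  [[444, 300], [462, 134], [686, 133], [637, 301]]
wrist box 4370 brown now 0 before  [[593, 284], [633, 124], [778, 123], [719, 284]]
(160, 115, 262, 300) 2639 (np.int64(185), np.int64(162), np.int64(253), np.int64(299))
(285, 155, 335, 290) 0 
(335, 185, 430, 285) 182 (np.int64(376), np.int64(210), np.int64(389), np.int64(224))
(455, 170, 545, 360) 0 
(120, 200, 160, 300) 0 
(180, 295, 300, 340) 2284 (np.int64(180), np.int64(295), np.int64(276), np.int64(339))
```

```bash
python3 - <<'E'
from h import *
for n in("top","side"):
    f=lambda p:(lambda h:(((h[...,0]<14)|(h[...,0]>174))&(h[...,1]>110)).astype(np.uint8))(cv2.cvtColor(cv2.imread(p),cv2.COLOR_BGR2HSV))
    d=f(f"pics/end_{n}.png")&~f(f"pics/{n}0.png")&1
    k,_,st,ce=cv2.connectedComponentsWithStats(d)
    print(n,[(st[i,4].item(),st[i,:4].tolist()) for i in range(1,k) if st[i,4]>12])
E
```

```text
top [(13, [585, 106, 6, 5]), (20, [27, 116, 5, 14]), (19, [586, 117, 10, 6]), (17, [14, 119, 9, 8]), (49, [26, 127, 13, 14]), (14, [588, 131, 5, 8]), (17, [624, 132, 6, 8]), (14, [591, 140, 6, 4]), (15, [604, 143, 6, 7]), (17, [593, 148, 7, 7]), (17, [628, 154, 6, 10]), (17, [604, 161, 6, 8]), (181, [198, 164, 26, 17]), (16, [619, 165, 8, 6]), (94, [196, 177, 13, 12]), (18, [596, 176, 8, 6]), (21, [588, 181, 7, 10]), (35, [612, 193, 9, 16]), (34, [583, 214, 12, 11]), (14, [615, 217, 6, 8]), (24, [620, 218, 9, 12]), (13, [581, 224, 5, 7]), (42, [623, 230, 16, 17]), (34, [619, 245, 17, 10]), (17, [609, 258, 11, 5]), (18, [619, 262, 8, 8]), (16, [603, 271, 8, 6]), (24, [623, 272, 7, 13]), (14, [23, 293, 7, 6]), (22, [614, 292, 8, 9]), (16, [590, 295, 8, 7]), (17, [20, 303, 7, 8]), (51, [613, 307, 16, 12]), (35, [600, 310, 14, 9]), (16, [596, 316, 5, 7]), (16, [589, 318, 6, 6]), (18, [589, 334, 8, 5]), (21, [605, 339, 9, 8]), (13, [614, 353, 9, 5]), (15, [600, 354, 8, 5]), (14, [597, 360, 5, 9]), (13, [608, 363, 4, 6]), (740, [613, 382, 27, 67]), (80, [597, 390, 19, 14]), (30, [582, 401, 6, 13]), (18, [593, 401, 7, 9]), (22, [589, 412, 9, 7]), (42, [583, 414, 7, 16]), (42, [593, 419, 9, 13]), (21, [584, 430, 5, 11]), (17, [625, 452, 6, 10]), (15, [599, 459, 5, 7]), (92, [607, 462, 25, 18]), (14, [632, 464, 6, 8])]
side [(2965, [432, 0, 74, 73]), (206, [430, 54, 22, 30]), (554, [494, 108, 31, 33]), (122, [292, 199, 16, 16]), (450, [398, 203, 34, 25]), (57, [367, 233, 7, 12]), (71, [437, 232, 12, 12]), (103, [409, 239, 10, 25]), (102, [387, 243, 7, 21]), (167, [237, 301, 16, 19]), (254, [222, 309, 16, 22]), (14, [140, 453, 7, 7])]
```

All five scraps show in the box and the tray is empty and level. The stair is in place and the other items haven't moved.

```bash
python3 -c "
from workcell import ctrl
print(ctrl.close_job())"
```

```text
the job is handed in; nothing more can be done
None
```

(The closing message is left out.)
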